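# Set the drag marker of a pull tester by a check pull

### The arm

A 6-joint arm with a two-finger parallel gripper is mounted at the origin on a cart in front of the work surface, level with it; the furniture and walls round the work are solid. World frame = base frame: x ahead of the robot, y to its left, z up, the work surface at z = 0. Lengths are in m, angles in rad, forces in N, time in s.
With the tool pointing down it reaches from about 0.25 to 0.725 m from the base axis. Payload 4 kg.
Tool frame: the origin (TCP) lies on the centre line of the jaws, within the pads' length; the fingertips stand 22 mm ahead of it and the grasp point (between the pads) lies 3 mm ahead of it; z points along the fingers, y is the line along which they close (so a half turn about z gives the same grasp; the last joint's range is limited). The gripper opens to 85 mm and grips with 20 to 120 N. Pads are 22 mm wide; open, the fingers measure 114 mm over their backs; the gripper's body (76 mm by 85 mm) begins 54 mm behind the grasp point. The pads swing forward as they close: fully open they stand 13 mm farther back than shut.
Start: joints at [1.346, 0.241, 0.005, 1.335, 0, 1.571], TCP at [0.111, 0.487, 0.253] pointing down, gripper open.
Joint ranges: [-2.72, 2.72], [-1.05, 1.87], [-1.09, 1.28], [-1.99, 2.15], [-1.42, 1.44], [-3.14, 3.14]. Speed limits (rad/s): [2.79, 2.79, 3.14, 3.14, 3.14, 3.14].

### API

Orientations are given as a unit quaternion [x, y, z, w].
In Python, from workcell import bot gives the robot as it stands.
- The arm moves only by the shell command python3 -m inch 'ROWS'. ROWS is JSON, one flat list of numbers, 7 for each row, row after row: the shift along the world's x, y, z in mm, then the turn, a rotation vector about the world's x, y, z in rad, then the opening in per cent of the stroke, from 0 (shut) to 100 (fully open). A call has 1 to 8 rows; each row is the pose to reach, as a shift and turn from the pose commanded when the call began; what a row does not reach only later rows make up. A row lasts 1/12 s, in which the tool goes at most 41.7 mm and 7.16 degrees, less where a joint would pass 70% of its speed; a pose out of reach is approached as far as the arm can. A call with a gripper value outside its range is refused whole. The fingers move at their own pace and stop on an object; the grip force is fixed at half the most. Time passes only in rows, so rows that repeat a pose let the fingers close. It gives the time, the measured TCP pose, the force, the opening and the grip force at its end, in the units of the state.
- bot.get_obs(): the state, without advancing time (a new reading comes with each control period).
- bot.camera(name): name is "scene" or "top"; returns the picture (384x512x3 uint8, blue, green, red); there is no depth.
- bot.camera_info(name): a dict with "intrinsics" (3x3 intrinsics, pixels), "camera_from_world" (4x4, takes a point from world to camera coordinates). Camera axes: x right, y down, z forward; pixel columns grow to the right and rows downward; lengths in m; the calibration is good to about 2 mm. A picture is of the moment at which its call begins. camera_info takes no time and is no camera call.
- bot.job_done(): hands the job in; it is judged then, once.
Trained networks look in the newest picture that a camera, given by its name, has taken for a name from the list of things; names that differ only in an ending like _2 or _b are one class to them, and where a whole thing is asked for, a point or a joint stands for the part that bears it (a point fixed in the world has none). Each returns a list of dicts, best first, with "confidence" (0 to 1); they miss things now and then, are a little off and sometimes report something else, mostly with a low value. They report only what shows in the picture. A call takes as long as a camera call. They do not tell look-alikes from the thing itself.
- bot.silhouettes(camera, target): "mask" (384x512 bool, what is visible of it) and "uv" ([column, row] in pixels, amid what is visible of it).
- bot.spot_point(camera, target): "uv" ([column, row] in pixels: a listed point, or the origin of a listed thing).
The state is a dict: "clock": time; "joint_pos": joint angles; "joint_vel": joint speeds; "tau": joint torques, N m; "eef_pos": TCP position; "tool_rot": TCP orientation; "ft_force": force on the tool from outside, world axes, zero at the start; "ft_torque": the same for the moment, N m; "grip_width": finger opening in m; "grasp_force": force on a finger pad.
Only numpy, scipy, OpenCV 4.12 (cv2) and the standard library are available. Lean on these libraries where they do the work, as an engineer would, in place of code of your own. Each camera call takes 0.05 s, during which the arm holds its last target. There are 200 camera calls.

### The job

Stand the blue drag marker astride the narrow rail of the pull tester, between the pusher arm and the red index. Then draw the orange grip out against its spring so that the pusher drives the marker until its white stripe is level with the red index, not past it, and hold the grip there for a second. Ease the grip all the way home without letting it snap back, keeping off the marker while the grip is out; the marker must stay at the index, and the bottles, the vial and the loupe are left alone.

Things in the scene. Friction and masses are not known exactly. Their poses are not given: they have to be found in the camera images.
- tester: Bench pull tester, fixed. Origin on the desk (z 0) under the middle of its white spring housing's front face; -x points out of the front, the way the grip is pulled, +y to the side with the rail. Grey base plate x -220..155, y -62..152, top z 12 mm. Housing x 3..153, y -45..45, to z 90 mm. The hood stands on a neck at x 35..65, y -20..10 mm.
- hood (a point): Middle of the front lower edge of the white hood that overhangs the grip: tester x -85, y -10, z 175 mm. Hood: tester x -85..70, y -47..27, z 175..189 mm. At home the grip lies right under this edge, so a vertical tool cannot take it: lean it so that the wrist is out at the front (-x). Axes as the tester's.
- rail (a point): Point on the top of the narrow steel rail, z 45 mm, at tester x -85, y 100 mm: a good place to stand the marker's middle. The rail runs along tester x from -215 to 45 mm, is 10 mm wide and 10 high, on 10 mm wide posts, free below for at least 23 mm. Axes as the tester's.
- slide (a joint): How far the sprung slide (bar, orange grip and pusher arm in one) is drawn out, in m: 0 home, growing toward the front (tester -x), end stop at 0.15. The spring pulls it home with about 3 N at 0 and 50 N/m more.
- grip (a point): Where to hold the orange grip; moves with the slide; at home at tester x -79.5, y 0, z 73 mm. A flat paddle 14 mm thick across tester y, 26 mm wide, leaning 35 degrees from vertical toward the front (-x, its top nearest the operator). It ends 20 mm above this point along the lean; the steel bar is 34 mm below it. Axes as the tester's.
- pusher (a point): Middle of the front face (toward tester -x) of the aluminium pusher arm, where it crosses above the rail; moves with the slide; at home at tester x -31, y 100, z 56 mm. Arm z 50..62, 14 mm thick, from the slide to y 114 mm. It runs into the end of the marker that stands on the rail. Axes as the tester's.
- index: Red index on the base plate, on the rail side away from the grip: a red blade 3 mm thick (along the rail), up to z 54 mm, 18 to 34 mm from the rail's middle line in +y. Origin on the desk under the rail's middle line, in the plane of the blade; axes as the tester's. The marker's stripe must stop at this x.
- marker: Blue drag marker, loose, 70 g: a saddle 36 mm long (its x) and 29 wide (35 over the flared feet), open below by a channel along x 17 mm wide and 20 deep, 28 mm high, topped by a square knob 18 x 18 mm from z 28 to 62. Origin at the centre of its feet; ends alike. White stripe at its middle (x 0). Seated on the rail, its origin is at z 25 mm, its x along the rail.
- blue_vial: Brown dropper vial with blue cap, 22 mm diameter, 63 mm tall, close to one side of the marker; origin at its foot. Leave alone.
- loupe: Black eye loupe, 39 mm diameter, 26 mm tall, close to another side of the marker; origin at its foot. Leave alone.
- brown_bottle: Small brown bottle with black cap, 56 x 47 x 77 mm, beside the grip's path; origin at its foot. Leave alone.
- tall_bottle: Tall bottle, 83 mm diameter, 226 mm tall, near the housing end of the rail; origin at its foot. Leave alone.
Things that resemble listed ones, but are neither listed nor needed, are in the scene too. Of the things shaped like the marker, the blue one is meant.

How it is judged:
By the outcome, as a careful person would: the job done as asked, in the order asked, and still so for the second after the job is handed in, with the robot touching nothing.
It also fails if it takes over 67 s, if anything falls off the work surface, if the arm or the gripper's body presses on something with over 40 N, if the wrist force passes 120 N, or if a joint passes its speed limit or range.

## Working session

There is one attempt and no reset: what is moved stays moved. The work goes in short steps, Python scripts to look and compute and a shell command to move; the robot and the scene stay as the last step left them, time stands still between calls to the robot, and variables do not carry over. Pictures are saved under pics/ and viewed, at most 10 in all, crops included, and the job is handed in when it is done.

```bash
mkdir -p pics; cat > h.py <<'E'
import numpy as np,cv2
from workcell import bot
def P(cam,X):
    i=bot.camera_info(cam);K=np.array(i["intrinsics"]);T=np.array(i["camera_from_world"])
    X=np.atleast_2d(X);c=X@T[:3,:3].T+T[:3,3];p=c@K.T;return p[:,:2]/p[:,2:]
def ray(cam,uv,z):
    i=bot.camera_info(cam);K=np.array(i["intrinsics"]);T=np.array(i["camera_from_world"])
    d=T[:3,:3].T@np.linalg.solve(K,[uv[0],uv[1],1]);o=-T[:3,:3].T@T[:3,3]
    return o+d*(z-o[2])/d[2]
E
python3 - <<'E'
from h import *
np.set_printoptions(precision=3,suppress=True)
for c in("scene","top"):
    im=bot.camera(c);cv2.imwrite(f"pics/{c}0.png",im)
    T=np.array(bot.camera_info(c)["camera_from_world"]);print(c,-T[:3,:3].T@T[:3,3],T[2,:3])
    for t,z in(("tester",0),("hood",.175),("rail",.045),("grip",.073),("pusher",.056),("index",0),("marker",0),("blue_vial",0),("loupe",0),("brown_bottle",0),("tall_bottle",0)):
        print(t,[(np.round(r["uv"]),round(r["confidence"],2),ray(c,r["uv"],z)[:2]) for r in bot.spot_point(c,t)[:4]])
E
```

```text
scene [ 0.083 -0.291  0.81 ] [ 0.552  0.328 -0.767]
tester [(array([228., 183.]), 0.81, array([0.666, 0.147]))]
hood [(array([249., 148.]), 0.67, array([0.673, 0.073]))]
rail [(array([226., 208.]), 0.74, array([0.552, 0.073]))]
grip [(array([246., 176.]), 0.57, array([0.663, 0.077]))]
pusher [(array([214., 195.]), 0.91, array([0.568, 0.125])), (array([248., 177.]), 0.28, array([0.677, 0.08 ]))]
index [(array([249., 227.]), 0.5, array([0.558, 0.002]))]
marker [(array([356., 297.]), 0.79, array([ 0.52, -0.33])), (array([301., 280.]), 0.66, array([ 0.491, -0.194])), (array([310., 254.]), 0.59, array([ 0.571, -0.183])), (array([294., 328.]), 0.59, array([ 0.373, -0.234]))]
blue_vial [(array([378., 300.]), 0.6, array([ 0.541, -0.377]))]
loupe [(array([357., 284.]), 0.6, array([ 0.554, -0.321]))]
brown_bottle [(array([274., 178.]), 0.7, array([0.76 , 0.032]))]
tall_bottle [(array([158., 216.]), 0.91, array([0.452, 0.245]))]
top [0.404 0.022 1.658] [ 0.107 -0.01  -0.994]
tester [(array([216., 174.]), 0.89, array([0.67 , 0.148]))]
hood [(array([238., 166.]), 0.6, array([0.669, 0.066])), (arr
[... 167 characters left out ...]
her [(array([220., 202.]), 0.72, array([0.569, 0.125]))]
index [(array([256., 208.]), 0.57, array([0.555, 0.004]))]
marker [(array([309., 203.]), 0.67, array([ 0.58 , -0.179])), (array([316., 226.]), 0.59, array([ 0.501, -0.206])), (array([322., 265.]), 0.47, array([ 0.365, -0.229])), (array([352., 222.]), 0.42, array([ 0.518, -0.33 ]))]
blue_vial [(array([368., 220.]), 0.49, array([ 0.528, -0.386]))]
loupe [(array([255., 146.]), 0.67, array([0.777, 0.013])), (array([351., 214.]), 0.41, array([ 0.544, -0.328]))]
brown_bottle [(array([251., 145.]), 0.63, array([0.779, 0.029])), (array([254., 212.]), 0.29, array([0.542, 0.009]))]
tall_bottle [(array([182., 237.]), 0.79, array([0.448, 0.255]))]
```

View pics/scene0.png

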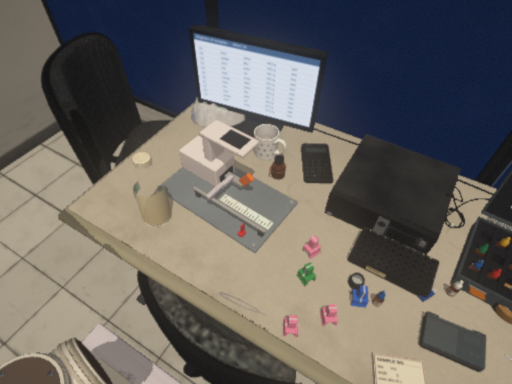

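View pics/top0.png

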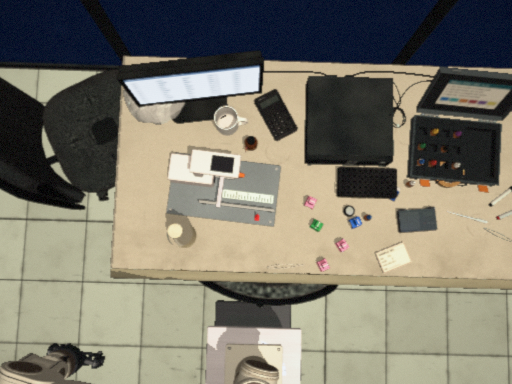

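The scene view shows the tester at (230,190), with its grip at (247,178) and the red index at (242,230). There are five saddle shapes: blue (359,297), green (307,273), and pink at (313,246), (330,314) and (291,325). Blue (359,297) is the one named in the task. I'll confirm it in an enlarged crop, and also crop the tester to fit its pose.

```bash
python3 - <<'E'
from h import *
s=cv2.imread("pics/scene0.png");t=cv2.imread("pics/top0.png")
r=lambda a,f:cv2.resize(a,None,fx=f,fy=f,interpolation=cv2.INTER_CUBIC)
def fit(a,w,h):
    return cv2.resize(a,(w,h),interpolation=cv2.INTER_CUBIC)
cv2.imwrite("pics/mk.png",np.hstack([fit(s[260:320,330:400],400,343),fit(t[195:240,335:385],400,360)[:343]]))
a=fit(s[110:250,150:310],686,600);cv2.imwrite("pics/ts.png",a)
cv2.imwrite("pics/tt.png",fit(t[140:240,155:290],800,593))
E
```

```text
(no output)
```

View pics/mk.png

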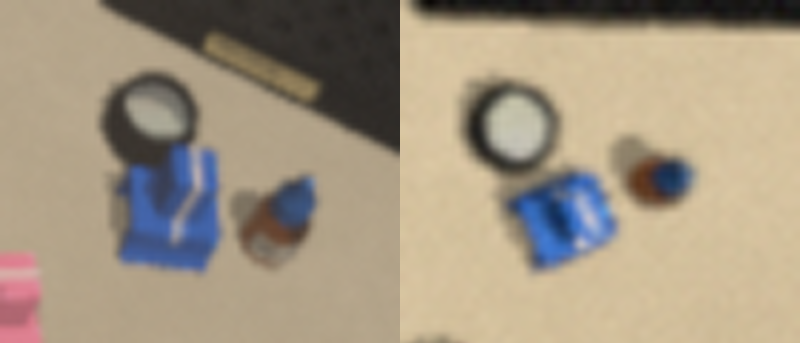

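View pics/ts.png

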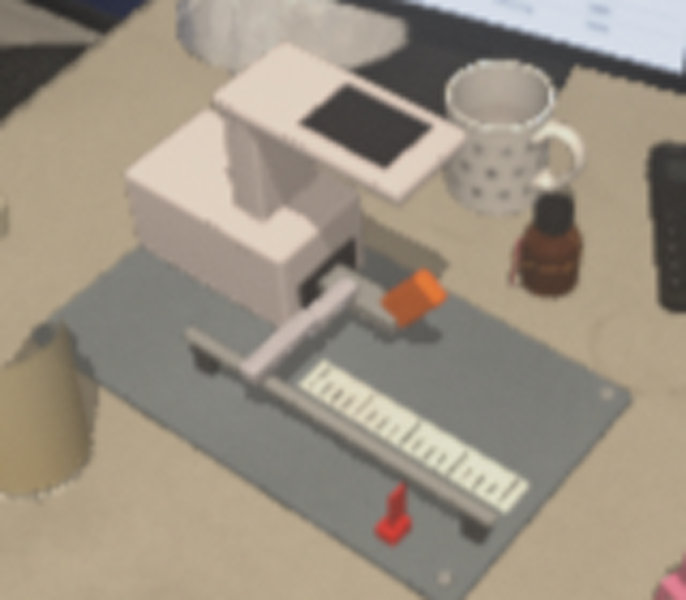

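View pics/tt.png

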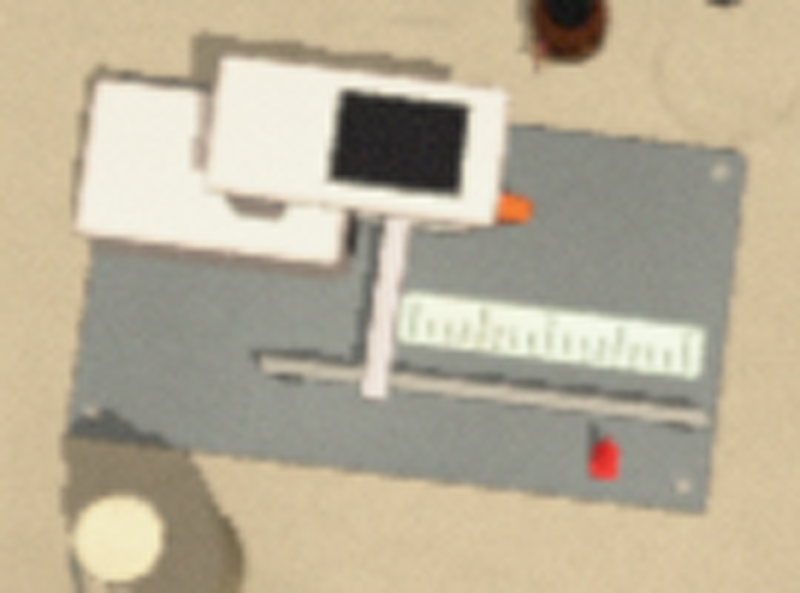

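```bash
cat >> h.py <<'E'
from scipy.optimize import least_squares,minimize
def pose(x,y,th):
    c,s=np.cos(th),np.sin(th);return lambda X:np.atleast_2d(X)@np.array([[c,s,0],[-s,c,0],[0,0,1]])+[x,y,0]
def boxes(F,bs,cam,S=4):
    m=np.zeros((384*S,512*S),np.uint8)
    for b in bs:
        X=np.array([[i,j,k] for i in b[:2] for j in b[2:4] for k in b[4:]])/1000
        p=(P(cam,F(X))+.5)*S-.5
        cv2.fillConvexPoly(m,cv2.convexHull(np.round(p).astype(np.int32)),255)
    return cv2.resize(m,(512,384),interpolation=cv2.INTER_AREA)/255.
MK=[(-18,18,-14.5,14.5,3,28),(-18,18,-17.5,17.5,0,3),(-9,9,-9,9,28,62)]
def fitmask(masks,bs,x0,dz=0):
    def cost(v):
        F0=pose(*v);F=lambda X:F0(X)+[0,0,dz]
        return sum(np.abs(boxes(F,bs,c)-m).sum() for c,m in masks.items())
    r=minimize(cost,x0,method="Nelder-Mead",options=dict(initial_simplex=np.array(x0)+np.array([[0,0,0],[.008,0,0],[0,.008,0],[0,0,.2]]),xatol=1e-4,fatol=.01))
    return r.x,r.fun,sum(m.sum() for m in masks.values())
def blue(im,sil):
    h=cv2.cvtColor(im,cv2.COLOR_BGR2HSV);b=(h[...,0]>100)&(h[...,0]<125)&(h[...,1]>120)
    return b
E
cat > fit.py <<'E'
from h import *
np.set_printoptions(precision=4,suppress=True)
top=[(-220,-62,12,745,152),(-220,152,12,706,514),(-85,27,189,497,222),(-85,-47,189,507,90),(70,-47,189,220,57),(70,27,189,207,185),(-215,100,45,708,417),(45,100,45,262,360),(3,45,90,340,265),(153,45,90,79,233),(153,-45,90,95,82)]
sc=[(-220,-62,12,631,400),(-85,-47,189,465,132),(70,-47,189,288,44),(70,27,189,214,98),(3,45,90,278,262),(153,45,90,127,177),(-215,100,45,493,518),(45,100,45,190,330)]
A=np.array(top,float);B=np.array(sc,float)
ua=(A[:,3:]+.5)/5.928-.5+[155,140];ub=(B[:,3:]+.5)/4.2875-.5+[150,110]
def res(v):
    F=pose(*v);return np.r_[P("top",F(A[:,:3]/1000))-ua,P("scene",F(B[:,:3]/1000))-ub].ravel()
r=least_squares(res,[.668,.1475,np.pi/2-.1],loss="soft_l1",x_scale=[.01,.01,.01]);print(r.x,np.degrees(r.x[2]))
print(r.fun.reshape(-1,2).round(2).tolist())
F=pose(*r.x);np.save("tester.npy",r.x)
c,s=np.cos(r.x[2]),np.sin(r.x[2]);R=np.array([[c,s],[-s,c]])
inv=lambda w:R@(w[:2]-r.x[:2])*1000
for n,u in(("foot top",((604.5)/5.928-.5+155,460/5.928-.5+140)),):print(n,inv(ray("top",u,.016)))
for n,u,z in(("bladetop scene",(402/4.2875-.5+150,487/4.2875-.5+110),.054),("foot scene",(393/4.2875-.5+150,527/4.2875-.5+110),.016),("blade top",(595/5.928-.5+155,432/5.928-.5+140),.054)):print(n,inv(ray(n.split()[-1],u,z)))
ims={k:cv2.imread(f"pics/{k}0.png") for k in("scene","top")}
def red(im):
    h=cv2.cvtColor(im,cv2.COLOR_BGR2HSV);return (((h[...,0]<6)|(h[...,0]>174))&(h[...,1]>150))
for k,(a,b,c_,d) in(("scene",(215,250,225,260)),("top",(205,230,245,270))):
    m=red(ims[k])[a:b,c_:d];ys,xs=np.nonzero(m);print(k,[(inv(ray(k,(xs.mean()+c_,ys.mean()+a),z)).round(1)) for z in(.012,.03,.054)],m.sum())
masks={}
for k,(a,b,c_,d) in(("scene",(275,312,345,369)),("top",(210,232,345,363))):
    m=np.zeros((384,512));m[a:b,c_:d]=blue(ims[k],0)[a:b,c_:d]
    # white stripe: fill
    m=cv2.morphologyEx(m,cv2.MORPH_CLOSE,np.ones((3,3)));masks[k]=m
for y in(-72,-55,-90,-30,0):
    print("marker",y,fitmask(masks,MK,[.519,-.33,np.radians(y)]))
for n,t,h,d in(("blue_vial",0,63,22),("loupe",0,26,39)):
    for k in("scene","top"):
        for r_ in bot.spot_point(k,n)[:2]:pass
E
python3 fit.py
```

```text
[0.6651 0.146  1.4767] 84.61089340153731
[[0.71, 0.37], [-0.01, 0.17], [-0.26, 1.04], [1.07, 0.02], [0.15, -0.56], [-0.93, 1.1], [0.51, 0.59], [-0.49, 0.7], [-0.21, 0.44], [-1.25, 0.22], [-0.07, -0.9], [1.81, -1.31], [2.22, -0.22], [-0.35, -1.64], [-0.67, -0.89], [1.24, 0.31], [-1.16, -1.56], [1.34, 0.44], [-0.3, -0.39]]
foot top [-157.2725  127.5768]
bladetop scene [-155.7145  121.3848]
foot scene [-153.4443  128.5061]
blade top [-149.7455  115.2498]
scene [array([-149.7,  121.4]), array([-157.4,  130.8]), array([-167.6,  143.4])] 44
top [array([-157.5,  126.9]), array([-157.4,  128.2]), array([-157.2,  130. ])] 22
marker -72 (array([ 0.5169, -0.336 , -1.4503]), np.float64(206.59215686274507), np.float64(273.0))
marker -55 (array([ 0.5176, -0.3372, -1.2244]), np.float64(209.29019607843134), np.float64(273.0))
marker -90 (array([ 0.5166, -0.3363, -1.464 ]), np.float64(204.4549019607843), np.float64(273.0))
marker -30 (array([ 0.5167, -0.3372, -0.0146]), np.float64(209.6470588235294), np.float64(273.0))
marker 0 (array([ 0.5176, -0.3376,  0.1506]), np.float64(197.72156862745095), np.float64(273.0))
```

```bash
cat > fm.py <<'E'
from h import *
ims={k:cv2.imread(f"pics/{k}0.png") for k in("scene","top")}
masks={}
for k,(a,b,c_,d) in(("scene",(283,310,347,371)),("top",(212,232,346,364))):
    h=cv2.cvtColor(ims[k],cv2.COLOR_BGR2HSV);q=(h[...,0]>100)&(h[...,0]<128)&(h[...,1]>100)&(h[...,2]>60)
    m=np.zeros((384,512));m[a:b,c_:d]=q[a:b,c_:d]
    m=cv2.morphologyEx(m,cv2.MORPH_CLOSE,np.ones((3,3)));masks[k]=m
    print(k,m.sum(),np.argwhere(m>0).min(0),np.argwhere(m>0).max(0),boxes(pose(.519,-.33,-1.27),MK,k).sum(),P(k,[.519,-.33,0]))
    print("\n".join("".join(".#"[int(v)] for v in r) for r in m[a:b,c_:d]))
for y in(-75,-55,-90,0):print("marker",y,fitmask(masks,MK,[.519,-.33,np.radians(y)]))
E
python3 fm.py
```

```text
scene 240.0 [285 352] [306 367] 355.69803921568626 [[355.79283872 297.4512544 ]]
........................
........................
..............#.........
.............###........
.............###...#....
.............###...##...
......###....###...##...
......####...###...##...
......####...###...##...
......####...###...##...
......####...###...##...
......###############...
......###############...
......###############...
......###############...
......###############...
......###############...
......###############...
......###############...
.....################...
.....###############....
.....##############.....
......#############.....
..............#####.....
........................
........................
........................
top 87.0 [217 349] [227 361] 125.94509803921568 [[351.61211541 221.53414523]]
..................
..................
..................
..................
..................
..........###.....
.......#######....
....##########....
...############...
....###########...
.....##########...
.....###########..
.....##########...
......#####.......
......#####.......
......###.........
..................
..................
..................
..................
marker -75 (array([ 0.51668806, -0.33593397, -1.21880402]), np.float64(156.09019607843138), np.float64(327.0))
marker -55 (array([ 0.5170992 , -0.33755633, -1.16486862]), np.float64(156.8313725490196), np.float64(327.0))
marker -90 (array([ 0.51740015, -0.3368243 , -1.22351307]), np.float64(154.04313725490198), np.float64(327.0))
marker 0 (array([ 0.51638106, -0.33758457,  0.22397818]), np.float64(150.34117647058824), np.float64(327.0))
```

```bash
python3 - <<'E'
from h import *
np.set_printoptions(precision=1,suppress=True)
for v in((.517,-.336,-1.22),(.519,-.331,-1.22)):
  F=pose(*v);X=np.array([[0,-14.5,28],[0,-9,28],[0,-9,62],[0,9,62],[0,14.5,28],[-18,-17.5,0],[18,-17.5,0],[-18,17.5,0],[18,17.5,0]])/1000
  print(F(X[5:])[:,:2]*1000)
  s=P("scene",F(X));t=P("top",F(X))
  print("scene crop",((s-[330,260]+.5)*5.714).tolist());print("top crop",((t-[335,195]+.5)*8+[400,0]).tolist())
for k in("scene","top"):
  bot.camera(k)
  for n in("marker","blue_vial","loupe"):
    for r in bot.silhouettes(k,n)[:6]:
        u=r["uv"]
        if u[0]>340 and u[0]<395:
            ys,xs=np.nonzero(r["mask"]);print(k,n,r["confidence"],u,xs.min(),xs.max(),ys.min(),ys.max(),len(xs))
E
```

```text
[[ 494.4 -325.1]
 [ 506.8 -358.9]
 [ 527.2 -313.1]
 [ 539.6 -346.9]]
scene crop [[178.25029064185546, 232.94016935072304], [178.24358933274928, 220.4001852392095], [199.37593686495697, 185.2895729043941], [199.055543102358, 144.1708172617957], [178.21558426890925, 167.99504319173533], [118.44131085603584, 258.4999303893141], [205.2385282884156, 275.1026990813881], [119.93641575206689, 181.78603692528367], [204.50124525282064, 197.5791548254726]]
top crop [[576.2027740132994, 249.435401047994], [571.8699208794947, 237.21813837364766], [589.8803964767426, 232.544354348855], [575.4018380066846, 191.77999406675417], [553.388705441002, 185.10701053696812], [525.2223752689329, 272.57918244258485], [603.069321285041, 246.4236986100375], [498.24355683314934, 196.16631120854709], [575.9586555874253, 170.14115451226348]]
[[ 496.4 -320.1]
 [ 508.8 -353.9]
 [ 529.2 -308.1]
 [ 541.6 -341.9]]
scene crop [[168.37366724205154, 222.86604758241933], [168.4086623889562, 210.41038920523837], [189.14602279966996, 175.09341950201633], [188.9705602807726, 134.25765619382088], [168.55491937781773, 158.3538256623353], [109.01496867510627, 248.6026844975778], [195.4796531609241, 265.10069330163907], [110.74659696897426, 172.3859865205722], [194.99575047708797, 188.0820886091865]]
top crop [[564.5577563138481, 244.40449802857825], [560.2291436686705, 232.19009852687395], [577.9922038072909, 227.4107149818617], [563.5280964266899, 186.65610384624915], [541.7660123063829, 180.09117423004795], [513.7694552922617, 267.62683851681186], [591.6203208830138, 241.4789121050942], [486.8166917611202, 191.23157279551356], [564.5356887606354, 165.21392762150663]]
scene marker 0.79 [357.8, 295.3] 352 367 285 306 299
scene blue_vial 0.44 [379.7, 297.3] 372 384 291 305 151
scene loupe 0.52 [355.0, 278.4] 348 363 272 288 215
top marker 0.49 [352.1, 224.9] 349 360 217 227 100
top loupe 0.48 [349.3, 210.3] 343 353 206 216 92
```

```bash
python3 - <<'E'
from h import *
from scipy.spatial.transform import Rotation as R
o=bot.get_obs();r=R.from_quat(o["tool_rot"]).as_matrix();print(o["clock"],o["eef_pos"],r.round(3),o["grip_width"])
t=np.load("tester.npy");c,s=np.cos(t[2]),np.sin(t[2]);M=np.array([[c,s],[-s,c]])
for w in((.555,.004),(.558,.002)):print(M@(np.array(w)-t[:2])*1000)
E
```

```text
1.8 [0.11147468 0.48741653 0.25330717] [[-0.975  0.223  0.   ]
 [ 0.223  0.975  0.   ]
 [-0.     0.    -1.   ]] 0.08557876620667579
[-151.71151725   96.26559744]
[-153.42091984   93.09101986]
```

```bash
python3 -m inch '[0,0,0,0,0,0,60, 20,-40,10,0,0,0,50, 40,-75,10,0,0,0,50, 58,-112,10,0,0,0,50, 76,-150,10,0,0,0,50, 94,-187,10,0,0,0,50, 112,-224,10,0,0,0,50, 130,-262,10,0,0,0,50]'
```

```text
clock: 2.47
eef_pos: [0.2409, 0.2254, 0.2635]
tool_rot: [0.112, 0.994, 0.0, 0.0]
ft_force: [1.5, -0.2, -0.6]
grip_width: 0.0427
grasp_force: 0.0
```

```bash
python3 -m inch '[17,-36,0,0,0,-0.12,50, 34,-72,0,0,0,-0.24,50, 51,-108,0,0,0,-0.36,50, 69,-144,0,0,0,-0.48,50, 87,-180,0,0,0,-0.6,50, 105,-216,0,0,0,-0.72,50, 123,-252,0,0,0,-0.84,50, 141,-288,0,0,0,-0.995,50]'
python3 -m inch '[17,-36,0,0,0,0,50, 34,-72,0,0,0,0,50, 51,-106,-10,0,0,0,50, 69,-140,-25,0,0,0,50, 87,-175,-40,0,0,0,50, 105,-210,-55,0,0,0,50, 122,-244,-72,0,0,0,50, 136,-276,-92,0,0,0,50]'
```

```text
clock: 3.13
eef_pos: [0.3821, -0.0631, 0.2637]
tool_rot: [0.563, 0.826, 0.0, 0.001]
ft_force: [0.2, 1.6, 0.8]
grip_width: 0.0429
grasp_force: 0.0
clock: 3.8
eef_pos: [0.519, -0.3393, 0.1711]
tool_rot: [0.561, 0.828, 0.0, 0.001]
ft_force: [1.2, 0.8, 0.3]
grip_width: 0.0429
grasp_force: 0.0
```

```bash
python3 -m inch '[-1,0,-30,0,0,-0.03,50, -1,0,-60,0,0,-0.03,50, -1,0,-80,0,0,-0.03,50, -1,0,-100,0,0,-0.03,50, -1,0,-115,0,0,-0.03,50, -1,0,-115,0,0,-0.03,50]'; python3 - <<'E'
from h import *
a=bot.camera("scene");b=bot.camera("top")
f=lambda a:cv2.resize(a,(400,400),interpolation=cv2.INTER_CUBIC)
cv2.imwrite("pics/g1.png",np.hstack([f(a[245:325,320:400]),f(b[190:250,320:380])]))
E
```

```text
clock: 4.3
eef_pos: [0.5141, -0.3353, 0.0521]
tool_rot: [0.573, 0.82, -0.0, -0.004]
ft_force: [-0.4, 0.4, -0.9]
grip_width: 0.0427
grasp_force: 0.0
```

View pics/g1.png

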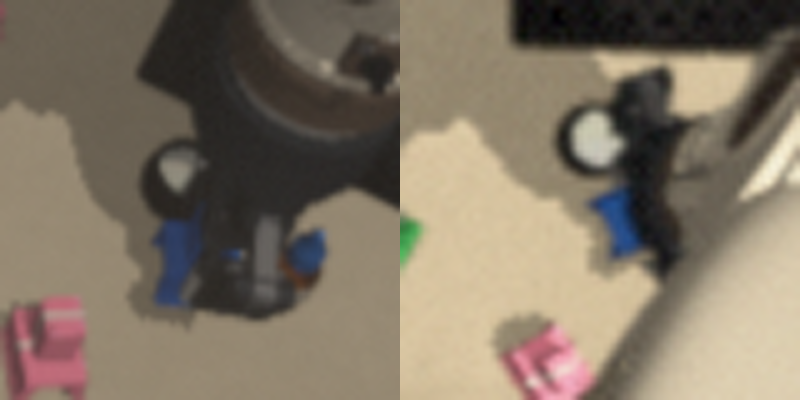

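```bash
python3 - <<'E'
from h import *
from scipy.spatial.transform import Rotation as R
np.set_printoptions(precision=1,suppress=True)
o=bot.get_obs();r=R.from_quat(o["tool_rot"]).as_matrix();p=np.array(o["eef_pos"]);print(p,o["ft_force"],o["joint_vel"])
L=[p+r@[sx*.011,sy*.0215,.019] for sx,sy in((-1,-1),(1,-1),(1,1),(-1,1))]+[p+r@[sx*.011,sy*.036,.019] for sx,sy in((-1,-1),(1,-1),(1,1),(-1,1))]
F=pose(.517,-.336,-1.22);K=F(np.array([[a,b,.062] for a,b in((-.009,-.009),(.009,-.009),(.009,.009),(-.009,.009))]+[[a,b,.028] for a,b in((-.018,-.0145),(.018,-.0145),(.018,.0145),(-.018,.0145))]))
for n,X in(("fing",L),("knob/saddle",K)):
  print(n);print((P("scene",X)-[320,245]+.5)*5);print((P("top",X)-[320,190]+.5)*6.667+[400,0])
E
```

```text
[ 0.5 -0.3  0.1] [-0.   0.6 -0.1] [ 0. -0.  0.  0.  0.  0.]
fing
[[235.7 291.7]
 [187.5 282.5]
 [188.  198. ]
 [234.7 206.6]
 [236.1 321.7]
 [187.3 312.4]
 [188.1 170.7]
 [234.3 179.2]]
[[676.9 247.9]
 [636.3 261.5]
 [608.  181.5]
 [648.4 168. ]
 [686.5 274.9]
 [645.9 288.6]
 [598.5 154.7]
 [638.9 141.2]]
knob/saddle
[[204.4 233.4]
 [244.5 240.9]
 [244.  204.8]
 [204.4 197.5]
 [167.2 271.5]
 [245.  286.2]
 [244.1 229.1]
 [168.  215. ]]
[[641.4 232.8]
 [675.1 221.5]
 [663.  187.5]
 [629.4 198.8]
 [613.9 252.3]
 [679.8 230.1]
 [660.8 176.6]
 [594.9 198.6]]
```

```bash
python3 -m inch '[0,0,4,0,0,0,50, 0,0,4,0,0,0,35, 0,0,4,0,0,0,10, 0,0,4,0,0,0,10, 0,0,4,0,0,0,10, 0,0,4,0,0,0,10, 0,0,4,0,0,0,10]'
python3 -m inch '[0,0,12,0,0,0,10, 0,0,32,0,0,0,10, 0,0,60,0,0,0,10, 0,0,100,0,0,0,10, 0,0,100,0,0,0,10, 0,0,100,0,0,0,10]'
```

```text
clock: 4.98
eef_pos: [0.5179, -0.3376, 0.0623]
tool_rot: [0.573, 0.82, 0.0, 0.002]
ft_force: [0.4, 0.9, 5.5]
grip_width: 0.0171
grasp_force: 60.5
clock: 5.48
eef_pos: [0.5184, -0.338, 0.1639]
tool_rot: [0.573, 0.82, 0.0, 0.004]
ft_force: [-0.1, -0.7, -0.5]
grip_width: 0.0166
grasp_force: 59.7
```

```bash
python3 - <<'E'
from h import *
np.set_printoptions(precision=0,suppress=True,linewidth=200)
t=np.load("tester.npy");F=pose(*t)
for k in("top","scene"):
  g=cv2.cvtColor(cv2.imread(f"pics/{k}0.png"),cv2.COLOR_BGR2GRAY).astype(np.float32)
  for lo,hi in((-205,-130),(-125,-60)):
    ys=np.arange(76,126,2);xs=np.linspace(lo,hi,60)
    pr=[]
    for y in ys:
      p=P(k,F(np.c_[xs,np.full(60,y),np.full(60,45)]/1000)).astype(np.float32)
      pr.append(cv2.remap(g,p[:,:1],p[:,1:],cv2.INTER_CUBIC).mean())
    print(k,lo,hi);print(ys);print(np.array(pr))
  # plate edges front/far ends: profile along x at y=60.. for z=12
  for nm,line in(("front x",lambda a,u:[a,u,12]),):
    a=np.arange(-232,-206,2);us=np.linspace(-40,60,50)
    print(nm,a,np.array([cv2.remap(g,*[q.astype(np.float32) for q in np.split(P(k,F(np.array([line(v,u) for u in us])/1000)),2,1)],cv2.INTER_CUBIC).mean() for v in a]))
  b=np.arange(138,166,2);us=np.linspace(-200,0,80)
  print("side y",b,np.array([cv2.remap(g,*[q.astype(np.float32) for q in np.split(P(k,F(np.array([[u,v,12] for u in us])/1000)),2,1)],cv2.INTER_CUBIC).mean() for v in b]))
E
```

```text
top -205 -130
[ 76  78  80  82  84  86  88  90  92  94  96  98 100 102 104 106 108 110 112 114 116 118 120 122 124]
[203. 170. 151. 147. 146. 143. 132. 116. 113. 133. 164. 186. 190. 174. 149. 139. 143. 145. 145. 144. 143. 141. 139. 138. 138.]
top -125 -60
[ 76  78  80  82  84  86  88  90  92  94  96  98 100 102 104 106 108 110 112 114 116 118 120 122 124]
[206. 172. 151. 147. 146. 145. 135. 120. 115. 134. 166. 187. 191. 178. 154. 144. 146. 148. 147. 147. 146. 146. 147. 147. 147.]
front x [-232 -230 -228 -226 -224 -222 -220 -218 -216 -214 -212 -210 -208] [194. 194. 194. 194. 192. 185. 170. 153. 145. 145. 146. 147. 150.]
side y [138 140 142 144 146 148 150 152 154 156 158 160 162 164] [147. 148. 148. 147. 146. 146. 150. 165. 186. 197. 199. 198. 198. 198.]
scene -205 -130
[ 76  78  80  82  84  86  88  90  92  94  96  98 100 102 104 106 108 110 112 114 116 118 120 122 124]
[214. 210. 203. 199. 198. 199. 203. 204. 191. 164. 144. 145. 154. 158. 152. 136. 115.  98.  92.  95. 105. 114. 120. 121. 122.]
scene -125 -60
[ 76  78  80  82  84  86  88  90  92  94  96  98 100 102 104 106 108 110 112 114 116 118 120 122 124]
[213. 208. 201. 197. 195. 196. 200. 202. 190. 164. 146. 146. 155. 160. 156. 140. 119. 102.  95.  98. 109. 121. 127. 129. 128.]
front x [-232 -230 -228 -226 -224 -222 -220 -218 -216 -214 -212 -210 -208] [165. 165. 165. 165. 164. 155. 136. 120. 121. 126. 127. 127. 127.]
side y [138 140 142 144 146 148 150 152 154 156 158 160 162 164] [126. 127. 128. 128. 128. 128. 127. 121. 118. 129. 151. 165. 169. 169.]
```

```bash
python3 -m inch '[4,38,10,0,0,-0.06,10, 8,78,10,0,0,-0.12,10, 12,118,10,0,0,-0.18,10, 16,158,10,0,0,-0.24,10, 20,198,10,0,0,-0.3,10, 24,238,10,0,0,-0.36,10, 28,278,10,0,0,-0.42,10, 31,316,10,0,0,-0.446,10]'
python3 -m inch '[3,35,0,0,0,0,10, 6,70,0,0,0,0,10, 8,93,-10,0,0,0,10, 8,93,-25,0,0,0,10, 8,93,-45,0,0,0,10, 8,93,-53,0,0,0,10, 8,93,-53,0,0,0,10]'
python3 - <<'E'
from h import *
a=bot.camera("scene");b=bot.camera("top")
f=lambda a:cv2.resize(a,(400,400),interpolation=cv2.INTER_CUBIC)
cv2.imwrite("pics/g2.png",np.hstack([f(a[165:245,190:270]),f(b[170:230,210:270])]))
o=bot.get_obs();print(o["eef_pos"],o["tool_rot"],o["ft_force"])
E
```

```text
clock: 6.15
eef_pos: [0.5465, -0.0187, 0.1689]
tool_rot: [0.741, 0.672, -0.001, -0.001]
ft_force: [0.6, 0.4, -0.5]
grip_width: 0.0167
grasp_force: 59.6
clock: 6.73
eef_pos: [0.5527, 0.0719, 0.1137]
tool_rot: [0.74, 0.673, -0.003, -0.002]
ft_force: [-0.3, 1.1, -1.4]
grip_width: 0.0169
grasp_force: 59.6
[0.55506141 0.07176638 0.11673576] [ 7.40066169e-01  6.72533384e-01 -7.77566286e-04 -5.55105342e-04] [ 0.24528745  0.3184407  -0.81523124]
```

View pics/g2.png

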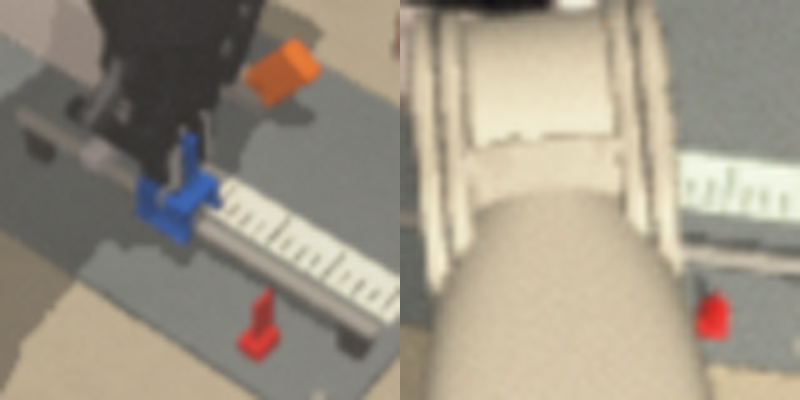

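```bash
python3 - <<'E'
from h import *
np.set_printoptions(precision=1,suppress=True)
t=np.load("tester.npy");F0=pose(.5551,.0718,t[2])
for z in(.055,.059):
  X=np.array([[-18,17.5,0],[-18,-17.5,0],[18,17.5,0],[-18,14.5,28],[-9,9,62]])/1000
  print(((P("scene",F0(X)+[0,0,z])-[190,165]+.5)*5))
for ty in(95,100,105):print(ty,(P("scene",pose(*t)(np.array([[-110,ty,45],[-180,ty,45]])/1000))-[190,165]+.5)*5)
E
```

```text
[[192.5 241.5]
 [232.7 201.3]
 [142.  209.9]
 [193.7 206.3]
 [184.2 151.1]]
[[192.2 237.1]
 [232.5 196.8]
 [141.5 205.4]
 [193.4 201.6]
 [183.8 146.2]]
95 [[232.9 230.4]
 [334.6 293. ]]
100 [[227.3 236.1]
 [329.1 299. ]]
105 [[221.6 241.9]
 [323.6 305.1]]
```

```bash
python3 -m inch '[3,-1,0,0,0,0,10, 3,-1,-3,0,0,0,10, 3,-1,-6,0,0,0,10, 3,-1,-9,0,0,0,10, 3,-1,-12,0,0,0,10, 3,-1,-14,0,0,0,10, 3,-1,-16,0,0,0,10, 3,-1,-16,0,0,0,10]'
python3 - <<'E'
from h import *
a=bot.camera("scene");o=bot.get_obs();print(o["eef_pos"],o["ft_force"])
cv2.imwrite("pics/g3.png",cv2.resize(a[180:230,205:255],(600,600),interpolation=cv2.INTER_CUBIC))
E
```

```text
clock: 7.5
eef_pos: [0.5582, 0.0711, 0.1007]
tool_rot: [0.74, 0.673, -0.0, -0.0]
ft_force: [0.4, 0.4, -0.0]
grip_width: 0.0171
grasp_force: 59.6
[0.55837612 0.07112749 0.10097134] [-0.68259287  0.04640528 -0.10258551]
```

View pics/g3.png

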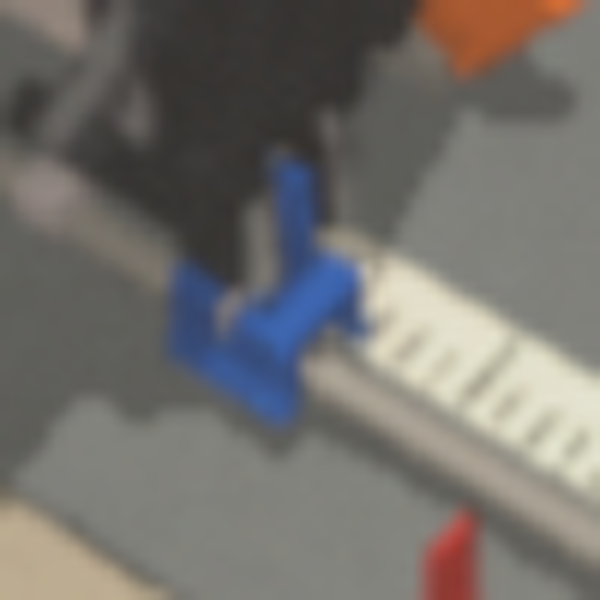

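The marker is now astride. The rail passes through its channel at about (310,360), and there is no contact force. I'll lower it to its seat.

```bash
python3 -m inch '[0,0,-4,0,0,0,10, 0,0,-8,0,0,0,10, 0,0,-11,0,0,0,10, 0,0,-13,0,0,0,10, 0,0,-14,0,0,0,10, 0,0,-14,0,0,0,10, 0,0,-14,0,0,0,10]'
```

```text
clock: 8.13
eef_pos: [0.5587, 0.0711, 0.0873]
tool_rot: [0.74, 0.673, 0.0, 0.0]
ft_force: [0.7, -0.3, -0.9]
grip_width: 0.0162
grasp_force: 59.7
```

```bash
python3 -m inch '[0,0,-1,0,0,0,10, 0,0,-2,0,0,0,10, 0,0,-2,0,0,0,10, 0,0,-2,0,0,0,10]'
```

```text
clock: 8.47
eef_pos: [0.5589, 0.0712, 0.087]
tool_rot: [0.74, 0.673, 0.001, 0.0]
ft_force: [-2.8, 0.1, 9.6]
grip_width: 0.0164
grasp_force: 60.9
```

Contact at 9.6 N, so it's seated. I'll release it, rise, and move out of the view.

```bash
python3 -m inch '[0,0,-1,0,0,0,20, 0,0,-1,0,0,0,40, 0,0,-1,0,0,0,45, 0,0,-1,0,0,0,45, 0,0,20,0,0,0,45, 0,0,50,0,0,0,45, 0,0,90,0,0,0,45, 0,-20,125,0,0,0,45]'
python3 -m inch '[-20,-36,0,0,0,0,45, -40,-72,0,0,0,0,45, -60,-108,0,0,0,0,45, -80,-144,0,0,0,0,45, -100,-180,0,0,0,0,45, -100,-200,0,0,0,0,45, -100,-200,0,0,0,0,45]'
python3 - <<'E'
from h import *
a=bot.camera("scene");b=bot.camera("top");cv2.imwrite("pics/s4.png",a);cv2.imwrite("pics/t4.png",b)
f=lambda a:cv2.resize(a,(400,400),interpolation=cv2.INTER_CUBIC)
cv2.imwrite("pics/g4.png",np.hstack([f(a[175:245,200:270]),f(b[170:230,210:270])]))
E
```

```text
clock: 9.13
eef_pos: [0.5584, 0.0534, 0.2113]
tool_rot: [0.739, 0.674, 0.0, -0.001]
ft_force: [1.3, -0.4, 0.3]
grip_width: 0.0385
grasp_force: 0.0
clock: 9.72
eef_pos: [0.4577, -0.1525, 0.2103]
tool_rot: [0.742, 0.671, -0.0, 0.001]
ft_force: [0.7, 0.1, -0.1]
grip_width: 0.0387
grasp_force: 0.0
```

View pics/g4.png

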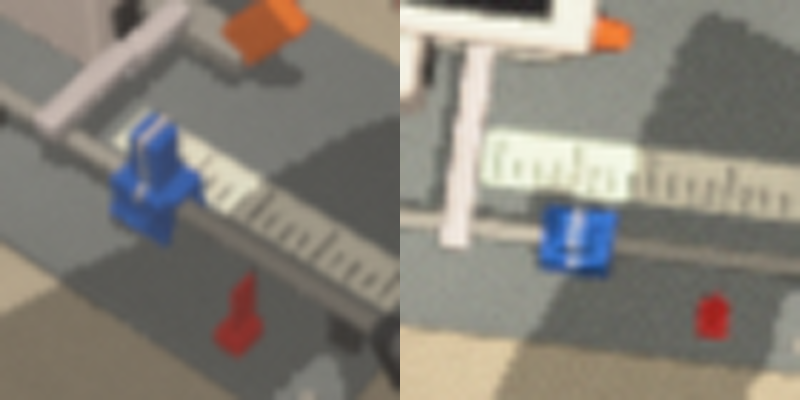

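```bash
python3 -m inch '[20,10,0,0.099,-0.009,0,45, 45,25,0,0.198,-0.019,0,45, 75,42,0,0.297,-0.028,0,45, 105,60,0,0.396,-0.038,0,45, 135,80,-5,0.495,-0.047,0,45, 165,100,-10,0.594,-0.056,0,45, 190,121,-20,0.695,-0.066,0,45, 190,121,-20,0.695,-0.066,0,45]'
python3 - <<'E'
from h import *
from scipy.spatial.transform import Rotation as R
o=bot.get_obs();r=R.from_quat(o["tool_rot"]).as_matrix();print(o["eef_pos"],r[:,2],r[:,1],o["joint_pos"])
E
```

```text
clock: 10.48
eef_pos: [0.6495, -0.0241, 0.1808]
tool_rot: [0.695, 0.631, 0.251, -0.237]
ft_force: [-0.8, 0.4, -2.8]
grip_width: 0.0382
grasp_force: 0.0
[ 0.64949306 -0.02412853  0.18075867] [ 0.04917124  0.64534393 -0.76230794] [ 0.99582383 -0.09045729 -0.01234433] [-0.31310193  0.69710425  0.35403149  1.42452739  0.68041332  1.28295564]
```

```bash
python3 -m inch '[2,15,-17,0,0,0,45, 4,35,-40,0,0,0,45, 6,55,-64,0,0,0,45, 6,65,-75,0,0,0,45, 6,65,-75,0,0,0,45, 6,65,-75,0,0,0,45]'
python3 - <<'E'
from h import *
a=bot.camera("scene");o=bot.get_obs();print(o["eef_pos"],o["ft_force"])
cv2.imwrite("pics/g5.png",cv2.resize(a[130:250,180:300],(600,600),interpolation=cv2.INTER_CUBIC))
E
```

```text
clock: 10.98
eef_pos: [0.6539, 0.039, 0.115]
tool_rot: [0.695, 0.633, 0.252, -0.231]
ft_force: [-0.1, -0.3, -0.8]
grip_width: 0.0386
grasp_force: 0.0
[0.65486869 0.03792309 0.1161915 ] [ 0.47052455 -0.31089553  0.2948776 ]
```

View pics/g5.png

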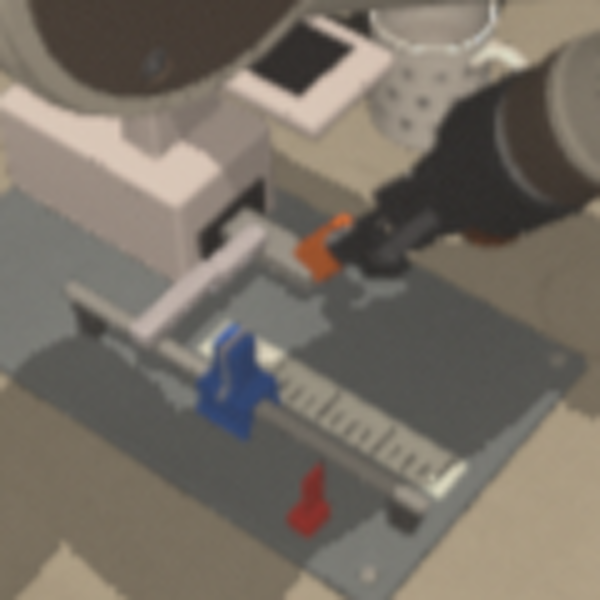

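The jaws, at about (365,245), are lined up over the orange grip at (325,250) and clear of the hood. I'll advance and close.

```bash
python3 -m inch '[1,9,-12,0,0,0,45, 2,18,-25,0,0,0,45, 2,26,-37,0,0,0,45, 2,26,-37,0,0,0,45]'
python3 -m inch '[0,0,0,0,0,0,30, 0,0,0,0,0,0,5, 0,0,0,0,0,0,5, 0,0,0,0,0,0,5, 0,0,0,0,0,0,5]'
```

```text
clock: 11.37
eef_pos: [0.6561, 0.0635, 0.0777]
tool_rot: [0.695, 0.632, 0.252, -0.231]
ft_force: [-1.4, -0.0, -1.1]
grip_width: 0.0383
grasp_force: 0.0
clock: 11.78
eef_pos: [0.6581, 0.062, 0.0802]
tool_rot: [0.695, 0.632, 0.254, -0.229]
ft_force: [2.2, -3.3, 5.7]
grip_width: 0.0131
grasp_force: 60.5
```

```bash
python3 -m inch '[-0.3,-3,0,0,0,0,5, -0.7,-8,0,0,0,0,5, -1.3,-14,0,0,0,0,5, -1.9,-20,0,0,0,0,5, -2.5,-26,0,0,0,0,5, -3.0,-32,0,0,0,0,5, -3.6,-38,0,0,0,0,5, -4.1,-44,0,0,0,0,5]'
python3 -m inch '[-0.6,-6,0,0,0,0,5, -1.1,-12,0,0,0,0,5, -1.7,-18,0,0,0,0,5, -2.3,-24,0,0,0,0,5, -2.8,-30,0,0,0,0,5, -3.2,-34,0,0,0,0,5, -3.6,-38,0,0,0,0,5, -3.6,-38,0,0,0,0,5]'
```

```text
clock: 12.45
eef_pos: [0.6542, 0.0204, 0.0801]
tool_rot: [0.694, 0.633, 0.255, -0.23]
ft_force: [5.5, 5.2, 3.2]
grip_width: 0.0131
grasp_force: 59.5
clock: 13.12
eef_pos: [0.6506, -0.0176, 0.0802]
tool_rot: [0.694, 0.632, 0.256, -0.23]
ft_force: [5.2, 6.6, 2.4]
grip_width: 0.0134
grasp_force: 59.5
```

```bash
cat > ms.py <<'E'
import sys
from h import *
np.set_printoptions(precision=0,suppress=True,linewidth=220)
t=np.load("tester.npy");F=pose(*t);n=sys.argv[1]
def prof(im,k,xs,ys,z,f):
    out=[]
    for x in xs:
        p=P(k,F(np.c_[np.full(len(ys),x),ys,np.full(len(ys),z)]/1000)).astype(np.float32)
        out.append(cv2.remap(f(im),p[:,:1],p[:,1:],cv2.INTER_LINEAR).mean())
    return np.array(out)
wh=lambda im:im[...,2].astype(np.float32)                       # red channel: white stripe on blue
rd=lambda im:np.clip(im[...,2].astype(np.float32)-im[...,1],0,None)
for k in("scene","top"):
    im=bot.camera(k);cv2.imwrite(f"pics/{k}{n}.png",im)
    xs=np.arange(-180,-125,1.);
    for y,z in((np.linspace(93,107,8),87),(np.linspace(110,113,3),53)):
        a=prof(im,k,xs,y,z,wh);i=a.argmax();w=np.clip(a-np.percentile(a,50),0,None)
        print(k,"stripe z",z,a[::2])
    b0=prof(cv2.imread(f"pics/{k}0.png"),k,xs,np.linspace(120,132,7),50,rd);b=prof(im,k,xs,np.linspace(120,132,7),50,rd)
    print(k,"red0",b0[::2]);print(k,"red ",b[::2])
    # 1-D fit of marker silhouette
    h=cv2.cvtColor(im,cv2.COLOR_BGR2HSV);q=((h[...,0]>100)&(h[...,0]<128)&(h[...,1]>100)&(h[...,2]>50)).astype(float)
    c=P(k,F(np.array([[-140,100,50]])/1000))[0].astype(int);m=np.zeros((384,512));s=np.s_[c[1]-28:c[1]+28,c[0]-28:c[0]+28];m[s]=q[s]
    m=cv2.morphologyEx(m,cv2.MORPH_CLOSE,np.ones((3,3)))
    G=lambda x,dy:(lambda X:F(np.asarray(X)+[x/1000,.1+dy/1000,.025]))
    best=min((np.abs(boxes(G(x,dy),MK,k)-m).sum(),x,dy) for x in np.arange(-170,-110,1.) for dy in(-2,0,2));print(k,"marker fit",best,m.sum())
print("x:",xs[::2])
E
python3 ms.py 6
```

```text
scene stripe z 87 [140. 138. 137. 139. 140. 138. 136. 137. 139. 137. 133. 129. 129. 129. 123. 124. 143. 162. 159. 142. 119.  93.  70.  57.  56.  69.  89.  98.]
scene stripe z 53 [98. 98. 96. 94. 95. 96. 97. 96. 96. 96. 95. 96. 96. 95. 93. 88. 76. 60. 50. 49. 49. 48. 48. 49. 54. 68. 87. 98.]
scene red0 [ 0.  0.  1.  2.  3.  4.  8. 17. 29. 43. 57. 72. 84. 81. 52. 19.  4.  0.  0.  0.  0.  0.  0.  0.  0.  0.  0.  0.]
scene red  [ 0.  0.  1.  1.  3.  4.  7. 14. 24. 35. 45. 55. 59. 53. 30.  7.  0.  0.  0.  0.  0.  0.  0.  0.  0.  0.  0.  0.]
scene marker fit (np.float64(110.83921568627451), np.float64(-126.0), 0) 167.0
top stripe z 87 [115. 115. 114. 112. 111. 110. 111. 111. 110. 110. 111. 112. 113. 113. 112. 107.  96.  73.  50.  39.  35.  36.  40.  52.  77.  99. 112.  88.]
top stripe z 53 [99. 99. 98. 97. 96. 96. 98. 99. 99. 98. 98. 98. 98. 98. 96. 92. 81. 67. 48. 37. 34. 35. 37. 46. 58. 73. 78. 75.]
top red0 [  1.   0.   0.   0.   0.   3.  14.  46.  88. 137. 150. 155. 146. 128. 101.  65.  30.   9.   0.   0.   0.   0.   0.   0.   0.   0.   0.   0.]
top red  [  0.   0.   1.   1.   1.   3.  11.  32.  63.  98. 107. 111. 108.  99.  86.  58.  28.  10.   1.   0.   0.   0.   0.   0.   0.   0.   0.   0.]
top marker fit (np.float64(17.384313725490195), np.float64(-129.0), -2) 97.0
x: [-180. -178. -176. -174. -172. -170. -168. -166. -164. -162. -160. -158. -156. -154. -152. -150. -148. -146. -144. -142. -140. -138. -136. -134. -132. -130. -128. -126.]
```

```bash
cat > ix.py <<'E'
from h import *
np.set_printoptions(precision=1,suppress=True,linewidth=220)
t=np.load("tester.npy");F=pose(*t)
from scipy.optimize import differential_evolution as DE
for k in("scene","top"):
    im=cv2.imread(f"pics/{k}0.png").astype(float);c=P(k,F([[-.156,.126,.03]]))[0].astype(int)
    s=np.s_[c[1]-14:c[1]+15,c[0]-14:c[0]+15];r=np.clip(im[...,2]-im[...,1],0,None)[s]
    print(k);print(r[6:24,6:24].astype(int))
    m=np.clip(r/np.percentile(r[r>60],60),0,1)
    def cost(v):
        ix,dy,w,a,h,dx=v
        B=[(ix-1.5,ix+1.5,118+dy,134+dy,12,54),(ix+dx-w,ix+dx+w,126+dy-a,126+dy+a,12,12+h)]
        return np.abs(cv2.GaussianBlur(boxes(F,B,k,8),(3,3),.5)[s]-m).sum()
    for sym in(0,4):
        q=DE(cost,[(-166,-146),(-3,3),(3,10),(6,13),(2,12),(-sym-1e-6,sym)],maxiter=40,popsize=10,seed=1);print(k,sym,q.x,q.fun,m.sum())
E
python3 ix.py; sed -i 's/arange(-180,-125,1.)/arange(-180,-100,1.)/' ms.py; python3 ms.py 7 | grep -E "stripe|^x"
```

```text
scene
[[  0   1   0   0   0   0   1   1   2   5   5   5   6   7   8   8   8   6]
 [  0   0   0   0   0   0   1   1   7  32  21   6   4   5   7   8   8   7]
 [  0   0   0   0   0   0   0   6  38  79  49  10   1   3   4   6   7   8]
 [  0   0   0   0   0   0   6  36  83  97  52  11   2   1   2   4   5   6]
 [  0   0   0   0   0   2  27  80  99  86  46   9   2   0   1   1   2   4]
 [  0   1   0   0   0   6  49  87  88  79  47  11   0   0   0   0   1   2]
 [  0   0   0   0   0   6  54  78  81  78  49  12   0   0   0   1   1   1]
 [  1   1   0   1   0   5  50  74  81  78  49  12   1   0   0   1   0   1]
 [  0   0   0   0   1  10  52  74  80  80  52  14   2   0   0   0   0   0]
 [  0   0   0   0  10  47  74  80  86 103 103  51  10   1   0   0   0   0]
 [  0   0   1   8  48  99 104  89 106 128 133  85  20   1   0   0   0   0]
 [  0   0   3  39  98 131 122 108 128 137 122  79  20   1   0   0   0   0]
 [  1   0   5  52 114 136 136 134 139 129  96  54  12   0   0   0   0   0]
 [  0   0   3  39  90 119 137 142 132 104  63  24   5   0   0   0   0   0]
 [  0   0   1  15  48  83 108 123 106  66  2
[... 1452 characters left out ...]
-3,3),(3,10),(6,13),(2,12),(-sym-1e-6,sym)],maxiter=40,popsize=10,seed=1);print(k,sym,q.x,q.fun,m.sum())
    return fun(*args, **kwargs)
    ret = solver.solve()
    next(self)
    ~~~~^^^^^^
    energy = self.func(parameters)
    return self.f(x, *self.args)
           ~~~~~~^^^^^^^^^^^^^^^
  File "ix.py", line 13, in cost
    return np.abs(cv2.GaussianBlur(boxes(F,B,k,8),(3,3),.5)[s]-m).sum()
                                   ~~~~~^^^^^^^^^
  File "h.py", line 17, in boxes
    p=(P(cam,F(X))+.5)*S-.5
       ~^^^^^^^^^^
  File "h.py", line 4, in P
    i=bot.camera_info(cam);K=np.array(i["intrinsics"]);T=np.array(i["camera_from_world"])
ValueError: time passes only in moves, steps and waits
```

```bash
sed -i 's/i=bot.camera_info(\(cam\))/i=CI(cam)/; s/^def P(cam/from functools import lru_cache\nCI=lru_cache(None)(lambda c:bot.camera_info(c))\ndef P(cam/' h.py; sed -i 's/print(r\[6.*//; s/maxiter=40/maxiter=25/; s/,8),(3,3),.5)/,4),(3,3),.6)/; s/;s=np.s_/\n    s=np.s_/' ix.py; sed -n 1,12p ix.py; timeout 400 python3 ix.py
```

```text
from h import *
np.set_printoptions(precision=1,suppress=True,linewidth=220)
t=np.load("tester.npy");F=pose(*t)
from scipy.optimize import differential_evolution as DE
for k in("scene","top"):
    im=cv2.imread(f"pics/{k}0.png").astype(float);c=P(k,F([[-.156,.126,.03]]))[0].astype(int)
    s=np.s_[c[1]-14:c[1]+15,c[0]-14:c[0]+15];r=np.clip(im[...,2]-im[...,1],0,None)[s]
    print(k);
    m=np.clip(r/np.percentile(r[r>60],60),0,1)
    def cost(v):
        ix,dy,w,a,h,dx=v
        B=[(ix-1.5,ix+1.5,118+dy,134+dy,12,54),(ix+dx-w,ix+dx+w,126+dy-a,126+dy+a,12,12+h)]
scene
scene 0 [-155.1    2.3    6.8    9.5   11.7   -0. ] 28.656852462342492 85.13152804642166
scene 4 [-155.2    2.1    7.2   10.     9.8    1.3] 26.598839840735973 85.13152804642166
top
top 0 [-157.9    1.7    7.3    9.8    6.4   -0. ] 31.961170379077476 56.98064516129031
top 4 [-158.     1.9    7.3    9.7    4.9   -0.1] 31.977573316017754 56.98064516129031
```

```bash
python3 -m inch '[-0.4,-4,0,0,0,0,5, -0.8,-8,0,0,0,0,5, -1.1,-12,0,0,0,0,5, -1.5,-16,0,0,0,0,5, -1.9,-20,0,0,0,0,5, -2.2,-23,0,0,0,0,5, -2.4,-25,0,0,0,0,5, -2.4,-26,0,0,0,0,5]'
python3 -m inch '[0,0,0,0,0,0,5, 0,0,0,0,0,0,5]'; python3 ms.py 8|grep -v fit
```

```text
clock: 13.98
eef_pos: [0.6483, -0.0426, 0.0801]
tool_rot: [0.694, 0.633, 0.256, -0.231]
ft_force: [6.7, 8.3, 2.6]
grip_width: 0.0131
grasp_force: 59.4
clock: 14.15
eef_pos: [0.6483, -0.0425, 0.0802]
tool_rot: [0.694, 0.633, 0.256, -0.23]
ft_force: [6.7, 7.6, 3.4]
grip_width: 0.0133
grasp_force: 59.4
scene stripe z 87 [128. 127. 126. 126. 125. 119. 110.  99.  87.  72.  58.  53.  60.  78.  95.  93.  78.  78. 105. 140. 163. 172. 173. 172. 177. 186. 194. 194. 190. 189. 192. 192. 184. 177. 182. 192. 194. 190. 188. 191.]
scene stripe z 53 [ 96.  95.  90.  80.  66.  53.  47.  46.  47.  46.  46.  48.  53.  65.  77.  77.  62.  51.  47.  47.  48.  53.  66.  85. 100. 109. 111. 111. 110. 109. 106. 101.  95.  93.  94.  95.  97.  98.  96.  96.]
scene red0 [ 0.  0.  1.  2.  3.  4.  8. 17. 29. 43. 57. 72. 84. 81. 52. 19.  4.  0.  0.  0.  0.  0.  0.  0.  0.  0.  0.  0.  0.  0.  0.  0.  0.  0.  0.  0.  0.  0.  0.  0.]
scene red  [ 0.  0.  0.  1.  1.  2.  4. 10. 19. 30. 42. 52. 58. 52. 29.  7.  0.  0.  0.  0.  0.  0.  0.  0.  0.  0.  0.  0.  0.  0.  1.  1.  0.  0.  0.  0.  0.  0.  0.  1.]
top stripe z 
[... 390 characters left out ...]
.  98.  97.  97.  96.  97.  97.]
top red0 [  1.   0.   0.   0.   0.   3.  14.  46.  88. 137. 150. 155. 146. 128. 101.  65.  30.   9.   0.   0.   0.   0.   0.   0.   0.   0.   0.   0.   0.   0.   0.   0.   0.   0.   0.   0.   0.   0.   0.   0.]
top red  [  0.   0.   0.   0.   0.   2.  10.  32.  62.  98. 107. 112. 108.  99.  86.  60.  30.  11.   2.   0.   0.   0.   0.   0.   0.   0.   0.   0.   0.   0.   0.   0.   0.   0.   0.   0.   0.   0.   0.   0.]
x: [-180. -178. -176. -174. -172. -170. -168. -166. -164. -162. -160. -158. -156. -154. -152. -150. -148. -146. -144. -142. -140. -138. -136. -134. -132. -130. -128. -126. -124. -122. -120. -118. -116. -114. -112. -110.
 -108. -106. -104. -102.]
```

```bash
python3 -m inch '[-0.1,-1,0,0,0,0,5, -0.2,-2,0,0,0,0,5, -0.3,-3,0,0,0,0,5, -0.3,-3.8,0,0,0,0,5, -0.3,-3.8,0,0,0,0,5, -0.3,-3.8,0,0,0,0,5]'; python3 ms.py 9|grep stripe; sed -i 's/}0.png/}9.png/' ix.py; timeout 400 python3 ix.py
```

```text
clock: 14.75
eef_pos: [0.648, -0.0462, 0.0802]
tool_rot: [0.694, 0.633, 0.256, -0.231]
ft_force: [6.0, 7.3, 3.4]
grip_width: 0.0131
grasp_force: 59.4
scene stripe z 87 [128. 127. 124. 121. 114. 103.  91.  74.  59.  52.  54.  64.  79.  83.  74.  74. 102. 139. 163. 171. 173. 175. 175. 178. 182. 189. 193. 193. 190. 188. 191. 192. 184. 177. 182. 192. 194. 190. 187. 190.]
scene stripe z 53 [ 94.  89.  75.  59.  50.  47.  46.  46.  45.  46.  52.  65.  79.  83.  68.  52.  46.  46.  47.  48.  56.  73.  92. 107. 111. 111. 110. 109. 107. 102.  96.  95.  95.  95.  95.  96.  97.  98.  96.  95.]
top stripe z 87 [111. 108.  96.  77.  53.  40.  35.  36.  41.  55.  75.  93.  96.  82.  55.  41.  36.  39.  46.  62.  91. 126. 157. 181. 193. 202. 202. 175. 144. 132. 131. 134. 129. 127. 125. 122. 119. 117. 117. 119.]
top stripe z 53 [ 96.  91.  79.  60.  46.  35.  34.  35.  40.  53.  73.  90.  97.  69.  48.  34.  33.  34.  37.  51.  76. 100. 125. 127. 128. 128. 126. 122. 110. 100.  98.  97.  96.  97.  99.  98.  97.  96.  97.  98.]
scene
scene 0 [-155.1    3.     7.1    9.6   11.    -0. ] 22.11872967675422 79.6256830601093
scene 4 [-156.     2.7    7.4    9.6    8.5    1.8] 19.804064404295904 79.6256830601093
top
top 0 [-157.1    2.1    7.5    9.3    6.3   -0. ] 30.008451525065503 55.72173913043478
top 4 [-159.3    1.7    7.4    9.7    3.7    1.8] 29.998026662845938 55.72173913043478
```

Stripe and index now agree to within about 0.5–1 mm in both views, with the stripe just short of the index. Holding for over a second, then easing the grip home.

```bash
H='hold'; python3 -m inch '[0,0,0,0,0,0,5, 0,0,0,0,0,0,5, 0,0,0,0,0,0,5, 0,0,0,0,0,0,5, 0,0,0,0,0,0,5, 0,0,0,0,0,0,5, 0,0,0,0,0,0,5, 0,0,0,0,0,0,5]' && python3 -m inch '[0,0,0,0,0,0,5, 0,0,0,0,0,0,5, 0,0,0,0,0,0,5, 0,0,0,0,0,0,5, 0,0,0,0,0,0,5, 0,0,0,0,0,0,5, 0,0,0,0,0,0,5, 0,0,0,0,0,0,5]'
python3 -m inch '[0.2,2,0,0,0,0,5, 0.5,5,0,0,0,0,5, 0.9,10,0,0,0,0,5, 1.4,15,0,0,0,0,5, 1.9,20,0,0,0,0,5, 2.3,25,0,0,0,0,5, 2.8,30,0,0,0,0,5, 3.3,35,0,0,0,0,5]'
python3 -m inch '[0.5,5,0,0,0,0,5, 0.9,10,0,0,0,0,5, 1.4,15,0,0,0,0,5, 1.9,20,0,0,0,0,5, 2.3,25,0,0,0,0,5, 2.8,30,0,0,0,0,5, 3.3,35,0,0,0,0,5, 3.7,40,0,0,0,0,5]'
python3 -m inch '[0.5,5,0,0,0,0,5, 0.9,10,0,0,0,0,5, 1.4,15,0,0,0,0,5, 1.9,20,0,0,0,0,5, 2.3,25,0,0,0,0,5, 2.7,29,0,0,0,0,5, 3,32,0,0,0,0,5, 3,32,0,0,0,0,5]'
```

```text
clock: 15.52
eef_pos: [0.648, -0.0461, 0.0802]
tool_rot: [0.694, 0.633, 0.256, -0.23]
ft_force: [7.6, 7.8, 3.7]
grip_width: 0.0129
grasp_force: 59.4
clock: 16.18
eef_pos: [0.648, -0.0461, 0.0802]
tool_rot: [0.694, 0.633, 0.256, -0.23]
ft_force: [6.2, 8.9, 3.1]
grip_width: 0.0131
grasp_force: 59.4
clock: 16.85
eef_pos: [0.6512, -0.0116, 0.0802]
tool_rot: [0.694, 0.633, 0.256, -0.23]
ft_force: [4.9, 5.3, 3.9]
grip_width: 0.0129
grasp_force: 59.6
clock: 17.52
eef_pos: [0.6549, 0.0278, 0.0802]
tool_rot: [0.694, 0.633, 0.255, -0.23]
ft_force: [5.5, 3.8, 3.6]
grip_width: 0.0134
grasp_force: 59.8
clock: 18.18
eef_pos: [0.6579, 0.0598, 0.0802]
tool_rot: [0.694, 0.633, 0.255, -0.23]
ft_force: [4.9, 3.0, 4.5]
grip_width: 0.0133
grasp_force: 59.9
```

```bash
python3 -m inch '[0.1,1,0,0,0,0,5, 0.2,2,0,0,0,0,5, 0.3,3,0,0,0,0,5, 0.3,3,0,0,0,0,5, 0.3,3,0,0,0,0,5]'; python3 -m inch '[0.1,1,0,0,0,0,5, 0.2,2,0,0,0,0,5, 0.2,2.5,0,0,0,0,5, 0.2,2.5,0,0,0,0,5, 0.2,2.5,0,0,0,0,5]'
```

```text
clock: 18.6
eef_pos: [0.6581, 0.0619, 0.0802]
tool_rot: [0.694, 0.633, 0.255, -0.23]
ft_force: [4.3, 2.2, 5.3]
grip_width: 0.0134
grasp_force: 60.2
clock: 19.02
eef_pos: [0.6581, 0.0621, 0.0802]
tool_rot: [0.696, 0.632, 0.254, -0.228]
ft_force: [1.0, -5.5, 7.8]
grip_width: 0.013
grasp_force: 61.2
```

The slide is against its home stop: y stopped at 0.062 and the force reversed. Releasing and backing out along the lean.

```bash
python3 -m inch '[0,0,0,0,0,0,20, 0,0,0,0,0,0,40, 0,0,0,0,0,0,45, 0,0,0,0,0,0,45, -1,-8,9,0,0,0,45, -2,-24,28,0,0,0,45, -4,-44,52,0,0,0,45, -6,-64,76,0,0,0,45]'
python3 -m inch '[-1,-26,30,0,0,0,45, -3,-52,60,0,0,0,45, -20,-85,75,0,0,0,45, -45,-115,80,0,0,0,45, -75,-140,80,0,0,0,45, -105,-160,80,0,0,0,45, -105,-160,80,0,0,0,45, -105,-160,80,0,0,0,45]'
python3 ms.py 10|grep stripe; python3 - <<'E'
from h import *
t=np.load("tester.npy");c,s=np.cos(t[2]),np.sin(t[2]);M=np.array([[c,s],[-s,c]])
for k in("scene","top"):
  for n,z in(("pusher",.056),("grip",.073),("blue_vial",0),("loupe",0),("brown_bottle",0),("tall_bottle",0)):
    print(k,n,[(r["confidence"],np.round(r["uv"]),np.round(M@(ray(k,r["uv"],z)[:2]-t[:2])*1000)) for r in bot.spot_point(k,n)[:2]])
a=cv2.imread("pics/scene0.png").astype(int);b=cv2.imread("pics/scene10.png").astype(int)
o=lambda im:((im[...,2]-im[...,0]>100)&(im[...,2]-im[...,1]>40)&(im[...,1]>60))[160:200,225:265]
print([np.argwhere(o(i)).mean(0) for i in(a,b)],[o(i).sum() for i in(a,b)])
print(bot.get_obs()["eef_pos"])
E
```

```text
clock: 19.68
eef_pos: [0.6495, 0.0002, 0.1538]
tool_rot: [0.695, 0.632, 0.252, -0.232]
ft_force: [0.4, -0.4, -0.1]
grip_width: 0.0384
grasp_force: 0.0
clock: 20.35
eef_pos: [0.5447, -0.1615, 0.2341]
tool_rot: [0.696, 0.631, 0.253, -0.23]
ft_force: [-0.1, 0.2, 0.4]
grip_width: 0.0384
grasp_force: 0.0
scene stripe z 87 [62. 61. 60. 59. 60. 60. 60. 60. 60. 61. 60. 60. 59. 59. 60. 60. 59. 60. 60. 60. 60. 59. 59. 59. 59. 60. 60. 59. 59. 60. 60. 60. 60. 59. 59. 59. 60. 60. 60. 59.]
scene stripe z 53 [103.  98.  79.  58.  58.  73.  94. 110. 113. 103.  87.  72.  64.  62.  61.  60.  60.  60.  60.  60.  59.  59.  60.  60.  59.  59.  59.  59.  59.  59.  59.  60.  60.  60.  60.  60.  60.  59.  59.  60.]
top stripe z 87 [164. 160. 143. 115.  82.  66.  58.  58.  65.  86. 115. 145. 148. 126.  84.  59.  45.  45.  49.  60.  82. 110. 133. 147. 151. 156. 160. 162. 164. 164. 161. 157. 156. 156. 156. 156. 157. 158. 161. 163.]
top stripe z 53 [146. 137. 121.  92.  73.  58.  57.  58.  62.  81. 112. 136. 142.  99.  69.  54.  51.  52.  56.  64.  79.  98. 118. 131. 141. 148. 149. 147. 148. 149. 149. 149. 147. 149. 151. 150. 149. 147. 149. 150.]
scene pusher []
scene grip []
scene blue_vial [(0.42, array([376., 300.]), array([-530.,   75.]))]
scene loupe [(0.74, array([355., 279.]), array([-465.,   57.]))]
scene brown_bottle []
scene tall_bottle [(0.53, array([157., 215.]), array([ 85., 219.]))]
top pusher [(0.55, array([220., 203.]), array([-29.,  97.]))]
top grip [(0.44, array([239., 174.]), array([-80.,  -3.]))]
top blue_vial []
top loupe [(0.39, array([240., 165.]), array([-76., -47.]))]
top brown_bottle [(0.57, array([253., 147.]), array([-116., -118.]))]
top tall_bottle [(0.66, array([185., 238.]), array([ 78., 229.]))]
[array([18.58241758, 21.52747253]), array([nan, nan])] [np.int64(91), np.int64(0)]
[ 0.54582371 -0.16005209  0.23430631]<stdin>:8: RuntimeWarning: Mean of empty slice.
  ret = um.true_divide(
```

```bash
python3 -m inch '[-20,-36,10,0,0,0,45, -40,-70,20,0,0,0,45, -60,-105,20,0,0,0,45, -90,-130,20,0,0,0,45, -120,-155,20,0,0,0,45, -150,-170,20,0,0,0,45, -150,-170,20,0,0,0,45, -150,-170,20,0,0,0,45]'; python3 ms.py 11|grep stripe; timeout 400 true; sed -i 's/}9.png/}11.png/' ix.py; timeout 400 python3 ix.py
```

```text
clock: 21.72
eef_pos: [0.3945, -0.3316, 0.2543]
tool_rot: [0.697, 0.631, 0.254, -0.23]
ft_force: [0.2, 0.8, 0.1]
grip_width: 0.0382
grasp_force: 0.0
scene stripe z 87 [157. 157. 157. 156. 156. 156. 156. 156. 156. 156. 156. 155. 155. 155. 155. 155. 155. 155. 155. 155. 154. 155. 154. 154. 154. 154. 153. 154. 154. 153. 153. 153. 153. 153. 152. 152. 152. 152. 152. 152.]
scene stripe z 53 [156. 156. 156. 156. 155. 155. 155. 155. 155. 155. 155. 155. 155. 154. 155. 155. 155. 154. 154. 154. 154. 153. 154. 153. 153. 152. 152. 152. 152. 152. 153. 152. 152. 152. 151. 151. 151. 150. 151. 151.]
top stripe z 87 [172. 168. 150. 122.  87.  70.  60.  60.  68.  91. 123. 153. 156. 132.  89.  65.  50.  47.  50.  63.  87. 115. 139. 154. 159. 165. 170. 173. 175. 174. 170. 165. 164. 164. 164. 165. 167. 167. 169. 171.]
top stripe z 53 [155. 145. 127.  98.  79.  64.  62.  62.  65.  85. 118. 141. 146. 103.  71.  54.  53.  55.  59.  69.  83. 103. 123. 138. 149. 154. 157. 158. 157. 157. 157. 157. 157. 157. 157. 158. 158. 157. 157. 157.]
sceneTraceback (most recent call last):
  File "ix.py", line 9, in <module>
    m=np.clip(r/np.percentile(r[r>60],60),0,1)
                ~~~~~~~~~~~~~^^^^^^^^^^^^
    return _quantile_unchecked(
        a, q, axis, out, overwrite_input, method, keepdims, weights)
    return _ureduce(a,
                    func=_quantile_ureduce_func,
    ...<5 lines>...
                    overwrite_input=overwrite_input,
                    method=method)
    r = func(a, **kwargs)
    result = _quantile(arr,
                       quantiles=q,
    ...<2 lines>...
                       out=out,
                       weights=wgt)
    slices_having_nans = np.isnan(arr[-1, ...])
                                  ~~~^^^^^^^^^
IndexError: index -1 is out of bounds for axis 0 with size 0
```

The top view shows the marker unchanged at the index, the slide is home, and the arm is clear. Handing in.

```bash
python3 -c "
from workcell import bot
print(bot.job_done())"
```

```text
the job is handed in; nothing more can be done
None
```

I handed the job in at about 22 s: the marker's stripe stands within about 1 mm short of the red index (measured from the camera images; the arm blocked the scene camera, so the final check used the top view only). I held the grip out for over a second and eased it back to its home stop; the arm ended clear, and I saw no contact with the bottles, vial or loupe.

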